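Push the tube home and start the mixer

ROBOT

A 6-joint arm with a two-finger parallel gripper is mounted at the origin on the work surface. World frame = base frame: x ahead of the robot, y to its left, z up, the work surface at z = 0. Lengths are in m, angles in degrees, forces in N, time in s.
With the tool pointing down it reaches from about 0.3 to 0.75 m from the base axis. Payload 8.5 kg.
Tool frame: the origin (TCP) lies on the centre line of the jaws, within the pads' length; the fingertips stand 19 mm ahead of it and the grasp point (between the pads) is the TCP (env.tcp_to_tips is the z of the fingertips in the tool frame, in m); z points along the fingers, y is the line along which they close (so a half turn about z gives the same grasp; the last joint's range is limited). The gripper opens to 85 mm and grips with 20 to 120 N. Pads are 22 mm wide; open, the fingers measure 114 mm over their backs; the gripper's body (76 mm by 85 mm) begins 54 mm behind the grasp point. The pads swing forward as they close: fully open they stand 13 mm farther back than shut.
Start: joints at [-80.632, 21.807, 74.336, -0, 83.858, -12.336], TCP at [0.203, -0.511, 0.25] pointing down, gripper open.
Joint ranges: [-178.18, 178.18], [-50.72, 133.34], [12.68, 142.11], [-81.47, 261.47], [9.98, 163.14], [-165.26, 165.26]. Speed limits (degrees/s): [136.94, 136.94, 180, 180, 180, 180].

INTERFACE

Orientations are given as a 3x3 rotation matrix whose columns are the frame's x, y, z axes.
In Python, from rig import env gives the robot as it stands.
- The arm moves only by the tool servo_tool, never from a script. Its argument "steps" is a list of rows, each an object of numbers: "tx", "ty", "tz": the shift along the world's x, y, z in cm; "yaw": the turn about the world's z in degrees; "claw": the finger opening in cm, from 0 to 8.54. In form: [{"tx": .., "ty": .., "tz": .., "yaw": .., "claw": ..}, ...]. A call has 1 to 20 rows; each row shifts and turns the commanded pose from where the row before left it; what a row does not reach is not made up. A row lasts 1/10 s, in which the tool goes at most 50 mm and 8.59 degrees, less where a joint would pass 70% of its speed; a pose out of reach is approached as far as the arm can. A call with a gripper value outside its range is refused whole. The fingers move at their own pace and stop on an object; "newtons" is the grip in N (left out, the last holds). Time passes only in rows, so rows that do not move let the fingers close. It gives the time, the measured TCP pose, the force, the opening and the grip force at its end, in the units of the state.
- env.observe(): the state, without advancing time (a new reading comes with each control period).
- env.get_image(name): name is "scene" or "top" or "wrist"; returns (picture, depth): 480x640x3 uint8, red, green, blue; 480x640 float32, m along the optical axis (not along the pixel's ray), 0 where there is no reading.
- env.camera_model(name): a dict with "fovy" (degrees; the focal length in pixels is half the picture's height over the tangent of half this angle, whatever the lens; pixels are square), "cx", "cy" (the principal point, pixels), "T" (4x4, takes a point from camera to world coordinates). Camera axes: x right, y down, z forward; pixel columns grow to the right and rows downward; lengths in m; the calibration is good to about 2 mm. A picture is of the moment at which its call begins: read the wrist's pose just before it. camera_model takes no time and is no camera call; for the wrist camera it gives the pose at the moment of the call.
- env.close_job(): hands the job in; it is judged then, once.
The state is a dict: "time_s": time; "q": joint angles; "qvel": joint speeds; "joint_efforts": joint torques, N m; "position": TCP position; "tool_rot": TCP orientation; "ft_force": force on the tool from outside, world axes, zero at the start; "wrist_torque": the same for the moment, N m; "grip_width": finger opening in m; "gripper_force": force on a finger pad.
Only numpy, scipy, OpenCV 4.12 (cv2) and the standard library are available. Lean on these libraries where they do the work, as an engineer would, in place of code of your own. Each camera call takes 0.05 s, during which the arm holds its last target. There are 200 camera calls.

TASK

One of the capped tubes in the heated mixer on the bench stands higher than the others: with the fingertips, gently push it down until it is fully home, level with its neighbours. Then start the mixer with a gentle press, right down, on the long bar-shaped key (not the round or the square one), let the key come back up and withdraw. Do not grasp or lift anything, and leave the other tubes, the other keys and everything lying about alone.

Things in the scene. Friction and masses are not known exactly. Their poses are not given: they have to be found in the camera images.
- mixer: heated tube mixer fixed to the bench, navy and white box 210 (x) x 330 (y) x 100 mm; origin at the centre of its underside, z up, flat top deck 100 mm up. Five tubes stand in its six wells (x = -45 or 45 mm, y = -125, -60 or 5 mm in its frame); the three keys stand in a row along its x (x = -60, 0 and 60 mm, y = 115 mm, in any order)
- proud_tube: the tube standing too high: blue cap 35 mm across, 16 mm high, on a white tube 29 mm across; origin at the centre of the cap's top, z up. Starts 12 to 20 mm above home; home is a firm stop, origin 140 mm above the mixer's origin (40 mm above the deck). Slides only up and down, friction about 5 N (plus 20 N per m/s), stays where left
- tube_a: like proud_tube (blue cap 35 mm across, 16 mm high) but fully home in its well, cap top 40 mm above the deck; origin at the centre of the cap's top; z up
- tube_b: like proud_tube (blue cap 35 mm across, 16 mm high) but fully home in its well, cap top 40 mm above the deck; origin at the centre of the cap's top; z up
- tube_c: like proud_tube (blue cap 35 mm across, 16 mm high) but fully home in its well, cap top 40 mm above the deck; origin at the centre of the cap's top; z up
- tube_d: like proud_tube (blue cap 35 mm across, 16 mm high) but fully home in its well, cap top 40 mm above the deck; origin at the centre of the cap's top; z up
- long_key: the start key: white bar-shaped spring key, 16 (x) x 44 (y) mm; origin at the centre of its top, which stands 10 mm above the deck (110 mm above the mixer's origin) when released; axes as the mixer's. It travels 6 mm down to a firm stop, with a spring of about 1 N at first and 4 N at the bottom, and counts as pressed from 4 mm down
- round_key: white spring key of the mixer, its top 10 mm above the deck; origin at the centre of its top; not to be touched: round, 22 mm across
- square_key: white spring key of the mixer, its top 10 mm above the deck; origin at the centre of its top; not to be touched: square, 20 x 20 mm
- spare_cap: loose blue screw cap lying on the mixer's deck between tubes and keys, 35 mm across, 14 mm high; origin at the centre of its underside
- bottle: small white bottle standing on the bench beside the keys, 48 mm across, 120 mm high; origin at the centre of its underside
- carton: white carton on the bench on the other side of the mixer, 60 x 60 x 70 mm; origin at the centre of its underside
- tip_box: yellow pipette-tip box on the bench, 84 x 124 x 53 mm; origin at the centre of its underside
- pipette: grey pipette lying on the bench, 200 mm long along its x, 24 mm thick; origin under its middle
- small_rack: black rack with a few small tubes on the bench, 100 x 160 mm, 68 mm high with the tubes; origin at the centre of its underside

How it is judged (in metres and radians):
On the way, in this order (a step that is already met when the one before it is completed fails the run):
1. the tube is home (within 3 mm) (z of proud_tube in the frame of mixer below 0.143 m), for 0.2 s.
2. the long key is pressed down (at least 4 mm) (z of long_key in the frame of mixer below 0.106 m), for 0.1 s.
At the end, for the whole second after the job is handed in: The tube is within 3 mm of home and at rest, the long key has come back up (within 2 mm), the other tubes are within 3 mm, the other keys within 2 mm and the loose things within 10 mm of where they started (z of proud_tube in the frame of mixer below 0.143 m and linear speed of proud_tube below 0.01 m/s and z of long_key in the frame of mixer above 0.108 m and distance of each of tube_a, tube_b, tube_c, tube_d from where it was at the start of the episode below 0.003 m and distance of each of round_key, square_key from where it was at the start of the episode below 0.002 m and distance of each of spare_cap, bottle, carton, tip_box, pipette, small_rack from where it was at the start of the episode below 0.01 m); the robot touches nothing.
It fails at once if the standing-up tube is pulled up or lifted (over 5 mm above where it started) (z of proud_tube in the frame of mixer above 0.165 m or (z of proud_tube in the frame of mixer above 0.1555 m and distance of proud_tube from where it was at the start of the episode above 0.005 m)).
It fails at once if the tube or the long key is pressed with more than 30 N (contact force between any of proud_tube, long_key and anything else above 30 N).
It fails at once if the long key is pressed (over 3 mm) while the tube still stands more than 4 mm above its home (z of long_key in the frame of mixer below 0.107 m and z of proud_tube in the frame of mixer above 0.144 m).
It fails at once if another tube or the round or square key is touched (over 2 N) or moved (tube over 3 mm, key over 2 mm) (contact force between any of tube_a, tube_b, tube_c, tube_d, round_key, square_key and anything else above 2 N or distance of any of tube_a, tube_b, tube_c, tube_d from where it was at the start of the episode above 0.003 m or distance of any of round_key, square_key from where it was at the start of the episode above 0.002 m).
It fails at once if a loose thing on the mixer or the bench is moved by more than 10 mm (distance of any of spare_cap, bottle, carton, tip_box, pipette, small_rack from where it was at the start of the episode above 0.01 m).
It also fails if it takes over 38 s, if anything falls off the work surface, if the arm or the gripper's body presses on something with over 40 N, if the wrist force passes 120 N, or if a joint passes its speed limit or range.

## Working session

There is one attempt and no reset: what is moved stays moved. The work goes in short steps, Python scripts to look and compute and a tool call to move; the robot and the scene stay as the last step left them, time stands still between calls to the robot, and variables do not carry over. Pictures are saved under pics/ and viewed, at most 10 in all, crops included, and the job is handed in when it is done.

Besides the shell and the picture viewer there is one more tool, called after ">>>" as name(argument=value, ...) on one line, values as JSON. servo_tool: Moves the arm, as the interface text tells. Its arguments: {"type":"object","properties":{"steps":{"type":"array"},"newtons":{"type":"number"}},"required":["steps"]}

```bash
mkdir -p pics
cat > h.py <<'E'
from rig import env
import numpy as np, cv2
def grab(n):
    m=env.camera_model(n); im,d=env.get_image(n)
    f=240/np.tan(np.radians(m["fovy"]/2)); v,u=np.mgrid[:480,:640]
    P=np.stack([(u-m["cx"])/f*d,(v-m["cy"])/f*d,d,np.ones_like(d)],-1)@np.array(m["T"]).T
    P=P[...,:3]; P[d==0]=np.nan
    return im,d,P
E
python3 - <<'E'
from h import *
for n in("top","scene"):
    im,d,P=grab(n); np.save(n+".npy",P); cv2.imwrite(f"pics/{n}0.png",im[...,::-1])
    print(n,np.array(env.camera_model(n)["T"]).round(3).tolist())
E
```

```text
top [[0.013, -0.994, 0.112, 0.423], [-1.0, -0.011, 0.016, 0.048], [-0.015, -0.113, -0.994, 1.471], [0.0, 0.0, 0.0, 1.0]]
scene [[-0.081, 0.791, -0.607, 1.213], [0.997, 0.059, -0.057, 0.136], [-0.009, -0.609, -0.793, 0.926], [0.0, 0.0, 0.0, 1.0]]
```

View pics/top0.png

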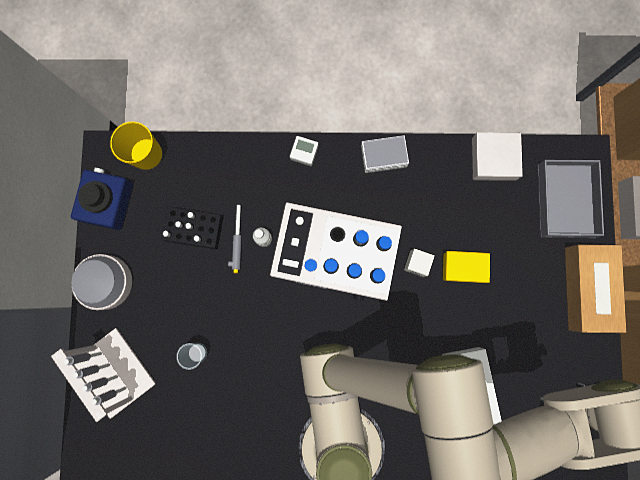

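View pics/scene0.png

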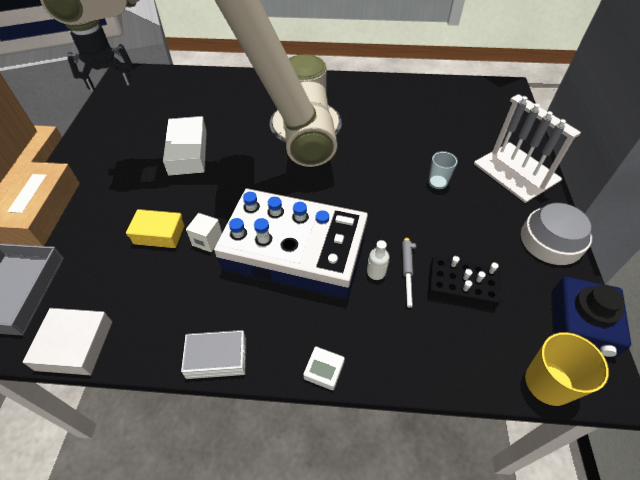

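The top view shows the mixer around (336,250), with the keys on its left and the long bar at (290,264). The spare cap is at (311,265), the empty well at (338,234), and the five tube caps at (361,238), (384,243), (331,266), (354,270) and (378,275).

Run:
```python
from h import *
for n in("top","scene"):
    P=np.load(n+".npy"); im=cv2.imread(f"pics/{n}0.png").astype(int)
    z=P[...,2]
    b=((im[...,0]>130)&(im[...,2]<90)&(z>.09)&(z<.2)).astype(np.uint8)
    k,l,s,c=cv2.connectedComponentsWithStats(b)
    for i in range(1,k):
        if s[i,4]<25: continue
        p=P[l==i]; zt=np.percentile(p[:,2],80); q=p[p[:,2]>zt-.005]
        print(n,c[i].round(),s[i,4],((q.max(0)+q.min(0))/2).round(4),zt.round(4),q.mean(0).round(4))
    w=((im.min(-1)>150)&(z>.085)&(z<.125)&(P[...,0]>.3)&(P[...,0]<.8)&(abs(P[...,1]-.05)<.25)).astype(np.uint8)
    k,l,s,c=cv2.connectedComponentsWithStats(w)
    for i in range(1,k):
        if s[i,4]<15: continue
        p=P[l==i]; print(n,"white",c[i].round(),s[i],np.median(p,0).round(4), p.mean(0).round(4))
        if s[i,4]>1000 or s[i,4]<300:
            pts=p[:,:2].astype(np.float32)*1000; print(cv2.minAreaRect(pts))
```

```text
top [362. 236.] 130 [ 0.5856 -0.0446  0.162 ] 0.1619 [ 0.5853 -0.0445  0.1607]
top [385. 242.] 130 [ 0.5739 -0.1089  0.1418] 0.1416 [ 0.5735 -0.1088  0.1402]
top [310. 265.] 113 [0.5115 0.0905 0.1161] 0.1155 [0.5114 0.0907 0.1141]
top [331. 265.] 132 [0.5105 0.035  0.142 ] 0.1421 [0.5096 0.0357 0.1407]
top [354. 270.] 132 [ 0.498  -0.0278  0.1417] 0.1423 [ 0.497  -0.0278  0.1408]
top [378. 275.] 129 [ 0.4855 -0.0915  0.1418] 0.1416 [ 0.4848 -0.0914  0.1402]
top white [342. 252.] [ 270  203  132   97 6154] [ 5.477e-01 -4.000e-04  1.002e-01] [0.5491 0.0039 0.1002]
((553.24365234375, 21.856781005859375), (329.27264404296875, 208.8484344482422), 78.89204406738281)
top white [299. 220.] [296 217   8   8  50] [0.633  0.1238 0.1095] [0.6331 0.1232 0.1084]
((633.5372924804688, 123.2640609741211), (18.543502807617188, 19.224769592285156), 39.109169006347656)
top white [260. 234.] [254 228  13  14 101] [0.593  0.2324 0.1152] [0.5934 0.2326 0.1065]
((593.5162353515625, 231.69607543945312), (29.74012565612793, 35.190547943115234), 30.66248893737793)
top white [295. 242.] [291 238   8   8  54] [0
[... 1273 characters left out ...]
 0.1357 0.1085]
((570.6307983398438, 136.3794708251953), (19.516359329223633, 29.011749267578125), 79.29420471191406)
scene white [262. 239.] [260 238   5   4  18] [ 0.5991 -0.0431  0.1162] [ 0.599  -0.043   0.1161]
((598.65673828125, -43.349281311035156), (5.047533988952637, 9.410099029541016), 18.72565460205078)
scene white [380. 250.] [373 241  14  19 161] [0.602  0.2349 0.0977] [0.6005 0.2345 0.1031]
((597.638916015625, 234.4272003173828), (33.3035774230957, 26.76852035522461), 59.877174377441406)
scene white [332. 257.] [328 254  10   8  64] [0.6342 0.1241 0.1097] [0.6335 0.1244 0.109 ]
((630.4607543945312, 124.2735824584961), (20.292341232299805, 28.168052673339844), 81.15559387207031)
```

>>> servo_tool(steps=[{"tx": 3, "ty": 3, "claw": 0}, {"tx": 3, "ty": 3, "claw": 0}, {"tx": 3, "ty": 3, "claw": 0}, {"tx": 3, "ty": 3.5, "claw": 0}, {"tx": 3, "ty": 3.5, "claw": 0}, {"tx": 3, "ty": 3.5, "claw": 0}, {"tx": 3, "ty": 3.5, "claw": 0}, {"tx": 3, "ty": 3.5, "claw": 0}, {"tx": 3, "ty": 3.5, "claw": 0}, {"tx": 3, "ty": 3.5, "claw": 0}, {"tx": 2, "ty": 3.5, "claw": 0}, {"tx": 1, "ty": 3, "claw": 0}, {"tx": 0, "ty": 0, "claw": 0}, {"claw": 0}, {"claw": 0}])

```text
invalid input at $.steps[0]: expected keys tx, ty, tz, yaw, claw
```

Run:
```python
from h import *
s=env.observe(); print(s["time_s"],s["position"],np.array(s["tool_rot"]).round(3).tolist(),s["ft_force"],s["grip_width"],env.tcp_to_tips,s["q"])
im,d,P=grab("wrist"); np.save("w1.npy",P); cv2.imwrite("pics/w1.png",im[...,::-1])
```

```text
0.1 [ 0.20333584 -0.51077528  0.24979624] [[0.929, 0.37, -0.0], [0.37, -0.929, 0.001], [0.0, -0.001, -1.0]] [-1.2632236   0.48921196  0.75149361] 0.08532215987911436 0.019 [-8.06332103e+01  2.18356261e+01  7.43789426e+01 -1.46681538e-03
  8.38578781e+01 -1.23353521e+01]
```

View pics/w1.png

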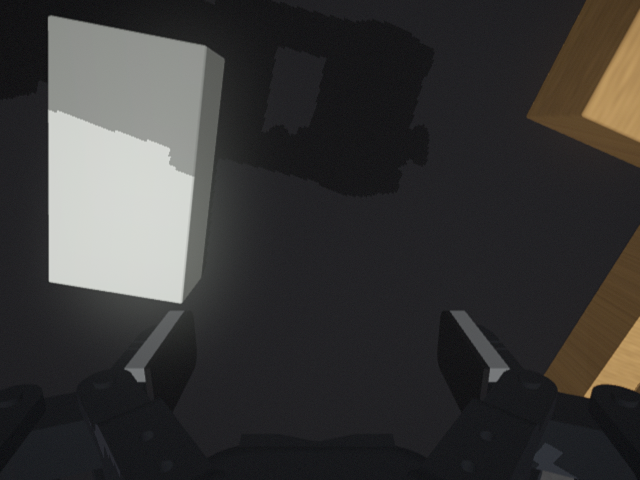

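The wrist view shows only the white box beside the arm and the open fingers. The call was refused because every row needs all five keys, so I'm sending it again.

>>> servo_tool(steps=[{"tx": 2, "ty": 2.5, "tz": 0, "yaw": -2, "claw": 0}, {"tx": 3, "ty": 3.5, "tz": 0, "yaw": -3, "claw": 0}, {"tx": 3, "ty": 3.5, "tz": 0, "yaw": -3, "claw": 0}, {"tx": 3, "ty": 3.5, "tz": 0, "yaw": -3, "claw": 0}, {"tx": 3, "ty": 3.5, "tz": 0, "yaw": -3, "claw": 0}, {"tx": 3, "ty": 3.5, "tz": 0, "yaw": -3, "claw": 0}, {"tx": 3, "ty": 3.5, "tz": 0, "yaw": -3, "claw": 0}, {"tx": 3, "ty": 3.5, "tz": 0, "yaw": -3, "claw": 0}, {"tx": 3, "ty": 4, "tz": 0, "yaw": -3, "claw": 0}, {"tx": 3, "ty": 4, "tz": 0, "yaw": -3, "claw": 0}, {"tx": 3, "ty": 4, "tz": 0, "yaw": -3, "claw": 0}, {"tx": 3, "ty": 4, "tz": 0, "yaw": -1, "claw": 0}, {"tx": 2, "ty": 2.2, "tz": 0, "yaw": 0, "claw": 0}, {"tx": 1.4, "ty": 1.5, "tz": 0, "yaw": 0, "claw": 0}, {"tx": 0, "ty": 0, "tz": 0, "yaw": 0, "claw": 0}, {"tx": 0, "ty": 0, "tz": 0, "yaw": 0, "claw": 0}, {"tx": 0, "ty": 0, "tz": 0, "yaw": 0, "claw": 0}])

```text
time_s: 1.85
position: [0.5869, -0.0447, 0.2503]
tool_rot: [[0.98, -0.197, -0.0], [-0.197, -0.98, -0.0], [-0.0, 0.0, -1.0]]
ft_force: [-1.0, -0.9, -0.4]
grip_width: -0.0001
gripper_force: 0.0
```

Run:
```python
from h import *
s=env.observe(); print(s["time_s"],s["position"],np.array(s["tool_rot"]).round(3).tolist(),s["ft_force"],s["grip_width"])
im,d,P=grab("wrist"); np.save("w2.npy",P); cv2.imwrite("pics/w2.png",im[...,::-1])
im=im[...,::-1].astype(int);z=P[...,2]
b=((im[...,0]>100)&(im[...,2]<90)&(z>.09)&(z<.2)).astype(np.uint8)
k,l,s,c=cv2.connectedComponentsWithStats(b)
for i in range(1,k):
    if s[i,4]<200: continue
    p=P[l==i]; zt=np.percentile(p[:,2],80); q=p[p[:,2]>zt-.005]
    print(c[i].round(),s[i],cv2.minEnclosingCircle(q[:,:2].astype(np.float32)*1000),zt.round(4))
```

```text
1.85 [ 0.58686257 -0.04474834  0.25028185] [[0.98, -0.197, -0.0], [-0.197, -0.98, -0.0], [-0.0, 0.0, -1.0]] [-1.02984962 -0.91201185 -0.36345446] -0.00011242459031863502
[423. 244.] [ 393  214   61   60 2753] ((572.8104858398438, -107.26849365234375), 17.178367614746094) 0.1403
[317. 255.] [ 286  222   62   65 3134] ((585.03662109375, -44.11791229248047), 17.374650955200195) 0.1598
[153. 362.] [ 129  340   50   47 1535] ((511.3351135253906, 92.12635803222656), 17.663209915161133) 0.1144
```

View pics/w2.png

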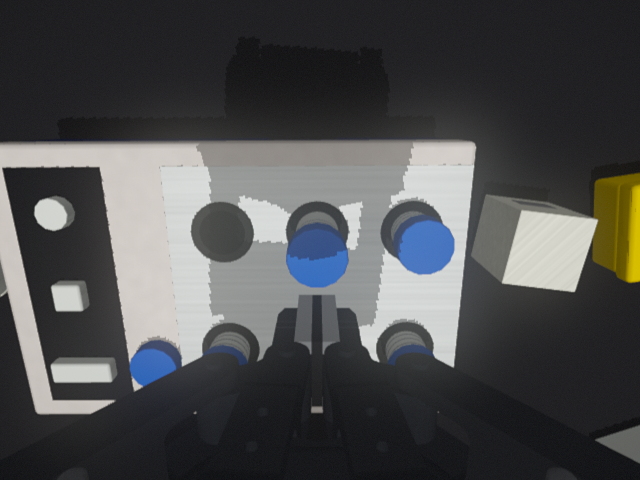

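The wrist view shows the high cap at (317,255), right ahead of the shut fingertips, and confirms (0.586, -0.044) with its top at 0.160. The bar key is at (84,370), with the spare cap next to it at (155,362).

>>> servo_tool(steps=[{"tx": 0, "ty": 0, "tz": -2, "yaw": 0, "claw": 0}, {"tx": 0, "ty": 0, "tz": -2, "yaw": 0, "claw": 0}, {"tx": 0, "ty": 0, "tz": -1.5, "yaw": 0, "claw": 0}, {"tx": 0, "ty": 0, "tz": -0.7, "yaw": 0, "claw": 0}, {"tx": 0, "ty": 0, "tz": -0.2, "yaw": 0, "claw": 0}, {"tx": 0, "ty": 0, "tz": -0.2, "yaw": 0, "claw": 0}, {"tx": 0, "ty": 0, "tz": -0.2, "yaw": 0, "claw": 0}, {"tx": 0, "ty": 0, "tz": -0.2, "yaw": 0, "claw": 0}, {"tx": 0, "ty": 0, "tz": -0.2, "yaw": 0, "claw": 0}, {"tx": 0, "ty": 0, "tz": -0.2, "yaw": 0, "claw": 0}, {"tx": 0, "ty": 0, "tz": 0, "yaw": 0, "claw": 0}])

```text
time_s: 3.0
position: [0.5875, -0.044, 0.1765]
tool_rot: [[0.981, -0.196, 0.001], [-0.196, -0.981, -0.0], [0.001, 0.0, -1.0]]
ft_force: [-0.1, -0.3, 1.4]
grip_width: 0.0
gripper_force: 1.1
```

>>> servo_tool(steps=[{"tx": 0, "ty": 0, "tz": -0.2, "yaw": 0, "claw": 0}, {"tx": 0, "ty": 0, "tz": -0.2, "yaw": 0, "claw": 0}, {"tx": 0, "ty": 0, "tz": -0.2, "yaw": 0, "claw": 0}, {"tx": 0, "ty": 0, "tz": -0.2, "yaw": 0, "claw": 0}, {"tx": 0, "ty": 0, "tz": -0.2, "yaw": 0, "claw": 0}])

```text
time_s: 3.5
position: [0.5875, -0.044, 0.1662]
tool_rot: [[0.981, -0.196, 0.0], [-0.196, -0.981, -0.0], [0.0, -0.0, -1.0]]
ft_force: [0.3, 0.5, 5.5]
grip_width: -0.0002
gripper_force: 2.4
```

>>> servo_tool(steps=[{"tx": 0, "ty": 0, "tz": -0.15, "yaw": 0, "claw": 0}, {"tx": 0, "ty": 0, "tz": -0.15, "yaw": 0, "claw": 0}, {"tx": 0, "ty": 0, "tz": -0.1, "yaw": 0, "claw": 0}, {"tx": 0, "ty": 0, "tz": -0.05, "yaw": 0, "claw": 0}, {"tx": 0, "ty": 0, "tz": -0.05, "yaw": 0, "claw": 0}])

```text
time_s: 4.0
position: [0.5875, -0.044, 0.1613]
tool_rot: [[0.981, -0.196, 0.0], [-0.196, -0.981, -0.0], [0.0, -0.0, -1.0]]
ft_force: [1.0, 1.2, 4.2]
grip_width: -0.0
gripper_force: 2.3
```

>>> servo_tool(steps=[{"tx": 0, "ty": 0, "tz": -0.04, "yaw": 0, "claw": 0}, {"tx": 0, "ty": 0, "tz": -0.04, "yaw": 0, "claw": 0}, {"tx": 0, "ty": 0, "tz": 0, "yaw": 0, "claw": 0}])

```text
time_s: 4.3
position: [0.5875, -0.044, 0.1605]
tool_rot: [[0.981, -0.196, 0.0], [-0.196, -0.981, 0.0], [0.0, -0.0, -1.0]]
ft_force: [1.3, 0.2, 4.3]
grip_width: -0.0003
gripper_force: 1.9
```

>>> servo_tool(steps=[{"tx": 0, "ty": 0, "tz": -0.04, "yaw": 0, "claw": 0}, {"tx": 0, "ty": 0, "tz": -0.04, "yaw": 0, "claw": 0}, {"tx": 0, "ty": 0, "tz": 0, "yaw": 0, "claw": 0}])

```text
time_s: 4.6
position: [0.5875, -0.044, 0.1597]
tool_rot: [[0.981, -0.196, 0.0], [-0.196, -0.981, -0.0], [0.0, -0.0, -1.0]]
ft_force: [1.6, 0.4, 3.5]
grip_width: 0.0002
gripper_force: 1.9
```

>>> servo_tool(steps=[{"tx": 0, "ty": 0, "tz": -0.03, "yaw": 0, "claw": 0}, {"tx": 0, "ty": 0, "tz": -0.03, "yaw": 0, "claw": 0}, {"tx": 0, "ty": 0, "tz": 0, "yaw": 0, "claw": 0}])

```text
time_s: 4.9
position: [0.5875, -0.044, 0.1591]
tool_rot: [[0.981, -0.196, 0.0], [-0.196, -0.981, -0.0], [0.0, -0.0, -1.0]]
ft_force: [1.9, 0.1, 4.7]
grip_width: 0.0002
gripper_force: 2.0
```

>>> servo_tool(steps=[{"tx": 0, "ty": 0, "tz": -0.03, "yaw": 0, "claw": 0}, {"tx": 0, "ty": 0, "tz": 0, "yaw": 0, "claw": 0}])

```text
time_s: 5.1
position: [0.5875, -0.044, 0.1591]
tool_rot: [[0.981, -0.196, 0.0], [-0.196, -0.981, -0.0], [0.0, 0.0, -1.0]]
ft_force: [1.1, 0.4, 5.7]
grip_width: -0.0
gripper_force: 2.9
```

>>> servo_tool(steps=[{"tx": 0, "ty": 0, "tz": -0.03, "yaw": 0, "claw": 0}, {"tx": 0, "ty": 0, "tz": 0, "yaw": 0, "claw": 0}])

```text
time_s: 5.3
position: [0.5875, -0.044, 0.159]
tool_rot: [[0.981, -0.196, 0.001], [-0.196, -0.981, -0.0], [0.001, 0.0, -1.0]]
ft_force: [0.6, 0.4, 8.4]
grip_width: -0.0
gripper_force: 3.9
```

The tube is home: the TCP stopped at z 0.159 while the force rose. Next I lift clear and go above the long key.

>>> servo_tool(steps=[{"tx": 0, "ty": 0, "tz": 1, "yaw": 0, "claw": 0}, {"tx": 0, "ty": 0, "tz": 2, "yaw": 0, "claw": 0}, {"tx": 0, "ty": 0, "tz": 3, "yaw": 0, "claw": 0}, {"tx": -1.1, "ty": 3, "tz": 0, "yaw": 0, "claw": 0}, {"tx": -1.5, "ty": 4, "tz": 0, "yaw": 0, "claw": 0}, {"tx": -1.5, "ty": 4, "tz": 0, "yaw": 0, "claw": 0}, {"tx": -1.5, "ty": 4, "tz": 0, "yaw": 0, "claw": 0}, {"tx": -1, "ty": 2.5, "tz": 0, "yaw": 0, "claw": 0}, {"tx": -0.5, "ty": 1.6, "tz": 0, "yaw": 0, "claw": 0}, {"tx": 0, "ty": 0, "tz": 0, "yaw": 0, "claw": 0}, {"tx": 0, "ty": 0, "tz": 0, "yaw": 0, "claw": 0}])

```text
time_s: 6.4
position: [0.5162, 0.1468, 0.2184]
tool_rot: [[0.981, -0.195, -0.001], [-0.195, -0.981, -0.0], [-0.001, 0.001, -1.0]]
ft_force: [0.5, -0.6, -0.9]
grip_width: -0.0004
gripper_force: 0.0
```

Run:
```python
from h import *
s=env.observe(); print(s["time_s"],s["position"],s["ft_force"])
im,d,P=grab("wrist"); cv2.imwrite("pics/w3.png",im[...,::-1])
z=P[...,2]
for lo in(.104,):
    b=((im.min(-1)>110)&(z>lo)&(z<.114)).astype(np.uint8)
    k,l,st,c=cv2.connectedComponentsWithStats(b)
    for i in range(1,k):
        if st[i,4]>300:
            p=P[l==i]; print(c[i].round(),st[i],cv2.minAreaRect(p[:,:2].astype(np.float32)*1000),np.median(z[l==i]))
im,d,P=grab("scene"); z=P[...,2]
r=z[218:235,250:275]; print("scene cap z",np.nanpercentile(r,[90,97]))
```

```text
6.4 [0.51621931 0.14682985 0.21841497] [ 0.47150447 -0.63051378 -0.89082494]
[315.  23.] [ 294    0   43   47 1520] ((632.8123779296875, 124.86700439453125), (20.893535614013672, 21.021160125732422), 30.162853240966797) 0.10988679908983341
[315. 142.] [ 298  125   36   36 1254] ((574.4320068359375, 136.22996520996094), (19.448814392089844, 18.880535125732422), 78.70556640625) 0.10981817357467877
[316. 246.] [ 279  232   74   28 1968] ((515.735595703125, 147.92498779296875), (43.41041564941406, 15.665355682373047), 78.61383819580078) 0.1097352083427008
scene cap z [0.13999471 0.14110093]
```

View pics/w3.png

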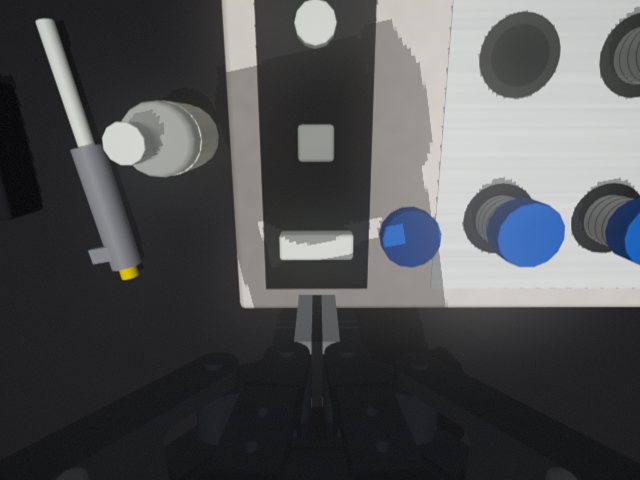

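The wrist view shows the bar key at (316,246), centred ahead of the fingertips at (0.516, 0.147), with the spare cap clear at (411,237). The scene depth puts the pushed cap's top at 0.140.

>>> servo_tool(steps=[{"tx": 0, "ty": 0.05, "tz": -2, "yaw": 0, "claw": 0}, {"tx": 0, "ty": 0, "tz": -2, "yaw": 0, "claw": 0}, {"tx": 0, "ty": 0, "tz": -2, "yaw": 0, "claw": 0}, {"tx": 0, "ty": 0, "tz": -1.5, "yaw": 0, "claw": 0}, {"tx": 0, "ty": 0, "tz": -0.9, "yaw": 0, "claw": 0}, {"tx": 0, "ty": 0, "tz": -0.3, "yaw": 0, "claw": 0}, {"tx": 0, "ty": 0, "tz": -0.1, "yaw": 0, "claw": 0}, {"tx": 0, "ty": 0, "tz": -0.1, "yaw": 0, "claw": 0}, {"tx": 0, "ty": 0, "tz": -0.1, "yaw": 0, "claw": 0}, {"tx": 0, "ty": 0, "tz": -0.1, "yaw": 0, "claw": 0}, {"tx": 0, "ty": 0, "tz": -0.1, "yaw": 0, "claw": 0}, {"tx": 0, "ty": 0, "tz": -0.1, "yaw": 0, "claw": 0}, {"tx": 0, "ty": 0, "tz": -0.1, "yaw": 0, "claw": 0}, {"tx": 0, "ty": 0, "tz": 0, "yaw": 0, "claw": 0}])

```text
time_s: 7.9
position: [0.5167, 0.1475, 0.1246]
tool_rot: [[0.981, -0.196, 0.001], [-0.196, -0.981, -0.0], [0.001, -0.0, -1.0]]
ft_force: [1.8, -1.5, 3.2]
grip_width: 0.0005
gripper_force: 1.5
```

>>> servo_tool(steps=[{"tx": 0, "ty": 0, "tz": -0.05, "yaw": 0, "claw": 0}, {"tx": 0, "ty": 0, "tz": -0.05, "yaw": 0, "claw": 0}, {"tx": 0, "ty": 0, "tz": -0.03, "yaw": 0, "claw": 0}, {"tx": 0, "ty": 0, "tz": 0, "yaw": 0, "claw": 0}])

```text
time_s: 8.3
position: [0.5167, 0.1475, 0.1233]
tool_rot: [[0.981, -0.196, 0.001], [-0.196, -0.981, 0.0], [0.001, -0.0, -1.0]]
ft_force: [1.6, -0.9, 3.3]
grip_width: -0.0002
gripper_force: 1.8
```

>>> servo_tool(steps=[{"tx": 0, "ty": 0, "tz": -0.03, "yaw": 0, "claw": 0}, {"tx": 0, "ty": 0, "tz": -0.03, "yaw": 0, "claw": 0}, {"tx": 0, "ty": 0, "tz": 0, "yaw": 0, "claw": 0}])

```text
time_s: 8.6
position: [0.5166, 0.1475, 0.123]
tool_rot: [[0.981, -0.196, 0.001], [-0.196, -0.981, 0.0], [0.001, -0.0, -1.0]]
ft_force: [2.4, -1.0, 6.3]
grip_width: -0.0
gripper_force: 3.2
```

The key is at its stop: z 0.123, with the force rising. Now I withdraw.

>>> servo_tool(steps=[{"tx": 0, "ty": 0, "tz": 0.3, "yaw": 0, "claw": 0}, {"tx": 0, "ty": 0, "tz": 0.5, "yaw": 0, "claw": 0}, {"tx": 0, "ty": 0, "tz": 1.5, "yaw": 0, "claw": 0}, {"tx": 0, "ty": 0, "tz": 3, "yaw": 0, "claw": 0}, {"tx": 0, "ty": 0, "tz": 3, "yaw": 0, "claw": 0}, {"tx": 0, "ty": 0, "tz": 2, "yaw": 0, "claw": 0}, {"tx": 0, "ty": 0, "tz": 0, "yaw": 0, "claw": 0}, {"tx": 0, "ty": 0, "tz": 0, "yaw": 0, "claw": 0}, {"tx": 0, "ty": 0, "tz": 0, "yaw": 0, "claw": 0}])

```text
time_s: 9.5
position: [0.5156, 0.1475, 0.2243]
tool_rot: [[0.981, -0.196, -0.003], [-0.196, -0.981, -0.0], [-0.003, 0.001, -1.0]]
ft_force: [-0.4, -0.5, 0.4]
grip_width: -0.0001
gripper_force: 0.0
```

Run:
```python
from h import *
im,d,P=grab("wrist"); z=P[...,2]
b=((im.min(-1)>100)&(z>.1025)&(z<.114)&(np.hypot(P[...,0]-.516,P[...,1]-.1475)<.03))
print("key z",b.sum(),np.median(z[b]))
im,d,P=grab("scene"); z=P[...,2]
print("cap",np.nanpercentile(z[np.hypot(P[...,0]-.586,P[...,1]+.044)<.015],[50,90]),env.observe()["ft_force"])
```

```text
key z 1952 0.10972741000407397
cap [0.13860677 0.14107314] [-0.49135949  0.5115577  -0.01133044]
```

```bash
python3 -c "from rig import env; print(env.close_job())"
```

```text
the job is handed in; nothing more can be done
None
```

The proud tube is pushed home (cap top measured at 0.140 m), the long key was pressed to its stop and came back up (0.110 m), the arm is withdrawn and clear, and the job is handed in; no verdict was returned.

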